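Lever open the hinged back cover of a rugged handheld

ROBOT

A 6-joint arm with a two-finger parallel gripper is mounted at the origin on the work surface. World frame = base frame: x ahead of the robot, y to its left, z up, the work surface at z = 0. Lengths are in m, angles in degrees, forces in N, time in s.
With the tool pointing down it reaches from about 0.3 to 0.75 m from the base axis. Payload 8.5 kg.
Tool frame: the origin (TCP) lies at the very end of the fingers, on their centre line; the grasp point (between the pads) lies 19 mm behind it (env.pinch_z is the distance from the TCP to the grasp point, in m); z points along the fingers, y is the line along which they close (so a half turn about z gives the same grasp; the last joint's range is limited). The gripper opens to 85 mm and grips with 20 to 120 N. Pads are 22 mm wide; open, the fingers measure 114 mm over their backs; the gripper's body (76 mm by 85 mm) begins 54 mm behind the grasp point. The pads swing forward as they close: fully open they stand 13 mm farther back than shut.
Start: joints at [-83.153, 21.807, 74.336, -0, 83.858, -12.336], TCP at [0.181, -0.519, 0.231] pointing down, gripper open.
Joint ranges: [-178.18, 178.18], [-50.72, 133.34], [12.68, 142.11], [-81.47, 261.47], [9.98, 163.14], [-165.26, 165.26]. Speed limits (degrees/s): [136.94, 136.94, 180, 180, 180, 180].

INTERFACE

Orientations are given as a 3x3 rotation matrix whose columns are the frame's x, y, z axes.
In Python, from rig import env, viewer gives the robot as it stands.
- The arm moves only by the tool drive_tool, never from a script. Its argument "series" is a list of rows, each a list of 3 entries, a list of its own where there are three numbers: the shift along the tool's x, y, z in m, then the turn about the tool's z in degrees, then the finger opening in m, from 0 to 0.0854. A call has 1 to 20 rows; each row is the pose to reach, as a shift and turn from the pose commanded when the call began, along the tool's axes at that moment; what a row does not reach only later rows make up. A row lasts 1/10 s, in which the tool goes at most 50 mm and 8.59 degrees, less where a joint would pass 70% of its speed; a pose out of reach is approached as far as the arm can. A call with a gripper value outside its range is refused whole. The fingers move at their own pace and stop on an object; "newtons" is the grip in N (left out, the last holds). Time passes only in rows, so rows that repeat a pose let the fingers close. It gives the time, the measured TCP pose, the force, the opening and the grip force at its end, in the units of the state.
- env.observe(): the state, without advancing time (a new reading comes with each control period).
- viewer.get_image(name): name is "scene" or "top" or "wrist"; returns a dict with "img" (400x640x3 uint8, red, green, blue), "depth" (400x640 float32, m along the optical axis (not along the pixel's ray), 0 where there is no reading), "camera_matrix" (3x3 intrinsics, pixels), "rvec" (rotation vector, rad) and "tvec" (3), from world to camera coordinates, as OpenCV has them. Camera axes: x right, y down, z forward; pixel columns grow to the right and rows downward; lengths in m; the calibration is good to about 2 mm. The wrist camera is an equidistant fisheye: a pixel r from the principal point sees the ray r / f radians off the axis. A picture is of the moment at which its call begins.
- env.close_job(): hands the job in; it is judged then, once.
The state is a dict: "time_s": time; "q": joint angles; "qvel": joint speeds; "joint_efforts": joint torques, N m; "position": TCP position; "tool_rot": TCP orientation; "ft_force": force on the tool from outside, world axes, zero at the start; "wrist_torque": the same for the moment, N m; "grip_width": finger opening in m; "gripper_force": force on a finger pad.
Only numpy, scipy, OpenCV 4.12 (cv2) and the standard library are available. Lean on these libraries where they do the work, as an engineer would, in place of code of your own. Each camera call takes 0.05 s, during which the arm holds its last target. There are 200 camera calls.

TASK

Open up the handheld clamped in the repair cradle: take the flat-bladed pry tool from the tool rest, feel its blade into the pry notch in the front edge of the hinged back cover, lever the cover up with it and swing the cover all the way over, well past upright. Then lay the pry tool back across both rails of the tool rest and let go of it. Leave the other tools, the multimeter, the opened telephone and the jar of paste where they are.

Things in the scene. Friction and masses are not known exactly. Their poses are not given: they have to be found in the camera images.
- device: Rugged handheld (bare metal case), back side up, fixed in a low black cradle: 120 mm (x) by 200 mm (y), top 56 mm above its origin. Origin: centre of the cradle's underside, on the mat (mat top: z = 3 mm). x points from the front edge (towards the robot) to the hinge edge; z up. Cradle jaws reach y = +-130 mm near x = 20 mm, 36 mm tall. A 6 mm wall, flush with the cover's top, runs round the cover.
- front_mid (a point): Middle of the front wall's outer face at notch floor height: device x = -60, y = 0, z = 44 mm. The wall has one pry notch, 34 mm wide, open at the top, floor z = 44 mm; its centre lies anywhere from y = -27 to +27 mm. It differs from device to device and is not reported: see it or feel for it. Elsewhere the front face is plain and upright from z = 20 to 56 mm.
- battery_front (a point): Behind the notch a slot 8 mm high (z = 44 to 52 mm) runs back level under the shut cover; it ends at the battery, whose front face is at device x = -12 mm and which is 5 mm tall (y = -85 to +25 mm). This point: middle of the hollow's floor at x = -12, y = 0, z = 44 mm.
- cover (a joint): Angle of the black back cover: 0 shut, 1.57 upright, 1.95 swung over against its stop (opens upward, away from the front edge). A stiff hinge (0.2 N m friction; 2 to 3 N at the free edge in all) leaves it wherever it is put. Plate 108 mm (hinge to free edge) by 184 by 4 mm, 0.07 to 0.14 kg. Shut, its free edge lies against the inside of the front wall.
- cover_edge (a point): Middle of the lower edge of the cover's free (front) side; at the cover's shut position x = -53, y = 0, z = 52 mm in the device's frame. Moves with the cover.
- cover_hinge (a point): Middle of the hinge axis, at x = 55, y = 0, z = 52 mm in the device's frame; the axis runs along the device's y.
- pry: The pry tool: a black straight handle 120 mm long, 20 mm wide, 18 mm tall, with a flat steel blade, 14 mm wide and 2 mm thick, standing 60 mm out of its +x end at mid height, flat side up, square end; 180 mm in all, 0.07 to 0.12 kg. Origin: centre of the handle's underside; x along the tool to the blade. It lies across the two rails of the rest in one of three places, blade away from the robot.
- pry_grip (a point): On the pry tool's axis (mid height, 9 mm above the handle's underside), 20 mm ahead of the handle's middle, 40 mm behind the blade's root, 100 mm behind the tip: a good place to grip.
- pry_tip (a point): Middle of the end of the blade, on the tool's axis.
- rest: White tool rest, fixed: a 6 mm base plate 110 mm (x) by 210 mm (y) with two rails along its y, centred at x = -45 and +45 mm, 12 mm wide and 30 mm tall. Origin: centre of its underside, on the mat. Tools lie across the rails, side by side, centred about y = -62, 0 and +62 mm.
- driver: Screwdriver on the rest (round thin shaft): black handle 110 x 22 x 20 mm, shaft 7 mm thick standing out 70 mm. Origin: centre of the handle's underside. Leave alone.
- brush: Cleaning brush on the rest: black handle 130 x 18 x 12 mm, blunt head with grey bristles at +x, 175 mm in all. Origin: underside, near the handle's middle. Leave alone.
- meter: Hand-held multimeter lying on the mat, 180 x 85 x 38 mm, origin centre of underside. Leave alone.
- phone: Opened telephone lying flat, 140 x 70 x 12 mm. Leave alone.
- paste: White jar of paste, 48 mm across, 50 mm tall. Leave alone.
There are look-alikes about, which are no part of the job. Several things have the shape of the rest; the one meant has the colours described above. What is shaped like the pry but white is not meant.

How it is judged:
By the outcome, as a careful person would: the job done as asked, in the order asked, and still so for the second after the job is handed in, with the robot touching nothing.
It also fails if it takes over 58 s, if anything falls off the work surface, if the arm or the gripper's body presses on something with over 40 N, if the wrist force passes 120 N, or if a joint passes its speed limit or range.

## Working session

There is one attempt and no reset: what is moved stays moved. The work goes in short steps, Python scripts to look and compute and a tool call to move; the robot and the scene stay as the last step left them, time stands still between calls to the robot, and variables do not carry over. Pictures are saved under pics/ and viewed, at most 10 in all, crops included, and the job is handed in when it is done.

Besides the shell and the picture viewer there is one more tool, called after "Request:" as name(argument=value, ...), one argument or row to a line, values as JSON. drive_tool: Moves the arm, as the interface text tells. Its arguments: {"type":"object","properties":{"series":{"type":"array"},"newtons":{"type":"number"}},"required":["series"]}

```bash
ls; mkdir -p pics; python3 - <<'E'
from rig import env, viewer
import cv2,numpy as np
s=env.observe(); print(s['time_s'],s['position'],np.round(s['tool_rot'],3),s['grip_width'],env.pinch_z)
for n in ("scene","top","wrist"):
    d=viewer.get_image(n); np.savez(f"pics/{n}0.npz",**d)
    cv2.imwrite(f"pics/{n}0.png",d['img'][:,:,::-1]); print(n,d['camera_matrix'].tolist(),d['rvec'],d['tvec'])
E
```

```text
pics
0.0 [ 0.18066824 -0.51913554  0.23069396] [[ 0.944  0.329 -0.   ]
 [ 0.329 -0.944  0.002]
 [ 0.    -0.002 -1.   ]] 0.0851911945985976 0.0187
scene [[490.34735627665617, 0.0, 319.1134858460329], [0.0, 490.34735627665617, 204.95641358611203], [0.0, 0.0, 1.0]] [ 2.14989064  0.92476611 -0.43700493] [-0.26291874 -0.24494332  1.75641579]
top [[509.62396495050024, 0.0, 325.93621273426896], [0.0, 509.62396495050024, 206.30786252178942], [0.0, 0.0, 1.0]] [ 2.14521964 -2.20256655  0.10516047] [-0.10892472  0.4995203   1.39504773]
wrist [[309.70691628693146, 0.0, 314.8733144527105], [0.0, 309.70691628693146, 197.2569925205], [0.0, 0.0, 1.0]] [-2.34766214  1.66909815  0.26113958] [-0.54950849 -0.03887708  0.38006551]
```

View pics/top0.png

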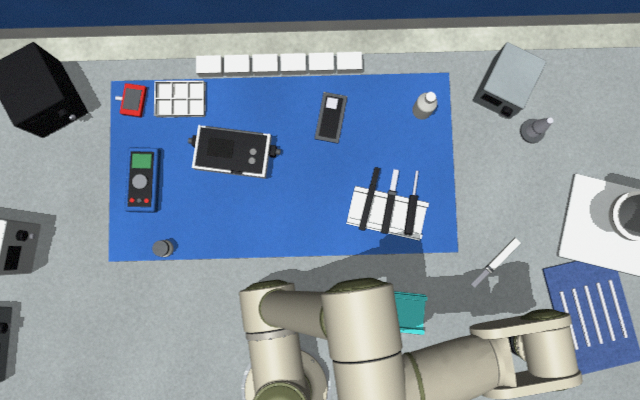

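View pics/scene0.png

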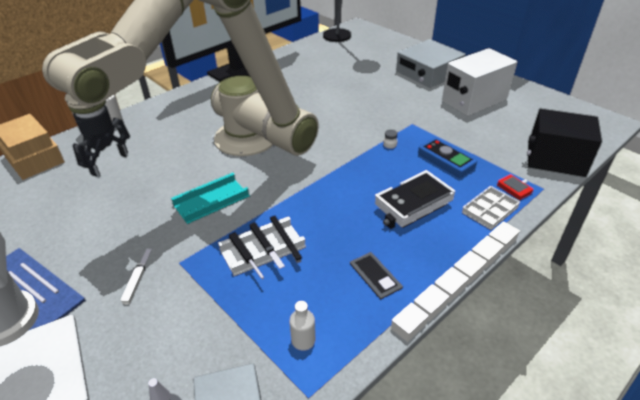

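Top view: the robot is at the bottom. The device is at (232,151) and the white rest at (388,210), carrying three tools. Left (372,200) is dark to the end, so probably the brush. Middle (391,200) has a broad bright blade, so probably the pry. Right (413,205) has a thin shaft, so the driver. The look-alikes are a white pry at (497,262) and a teal rest at (411,313). I'll check this in an enlarged crop.

```bash
cat > h.py <<'E'
import numpy as np,cv2
def load(n): return dict(np.load(f"pics/{n}.npz"))
def Rt(d): return cv2.Rodrigues(d['rvec'])[0], d['tvec'].reshape(3)
def plane(d,uv,z):
    "pinhole pixel rays onto world height z"
    R,t=Rt(d); uv=np.atleast_2d(np.float64(uv))
    r=np.c_[uv,np.ones(len(uv))]@np.linalg.inv(d['camera_matrix']).T@R; c=-R.T@t
    return c+r*((z-c[2])/r[:,2])[:,None]
def cloud(d):
    h,w=d['depth'].shape; u,v=np.meshgrid(np.arange(w),np.arange(h)); R,t=Rt(d)
    p=np.stack([u,v,np.ones_like(u)],-1)@np.linalg.inv(d['camera_matrix']).T*d['depth'][...,None]
    return (p-t)@R
E
python3 - <<'E'
from h import *
d=load('top0'); im=d['img'][:,:,::-1]
a=cv2.resize(im[160:245,335:440],None,fx=5,fy=5,interpolation=2)
b=cv2.resize(im[115:190,185:290],None,fx=5,fy=5,interpolation=2)
b=cv2.copyMakeBorder(b,0,a.shape[0]-b.shape[0],0,0,0)
o=np.hstack([a,b]);o=cv2.resize(o,None,fx=.76,fy=.76,interpolation=3);print(o.shape)
cv2.imwrite('pics/crop1.png',o)
P=cloud(d)
for y in (170,180,190,200,210,220,230):
    print(y,[(u,int(P[y,u,2]*1000)) for u in range(355,430,3)])
# white rest & metal ring of device
hsv=cv2.cvtColor(im,cv2.COLOR_BGR2HSV); m=((hsv[...,1]<60)&(hsv[...,2]>150)).astype('uint8')
for nm,(x0,x1,y0,y1),z in (('rest',(340,435,160,245),.033),('dev',(188,275,120,182),.059)):
    k=np.zeros_like(m);k[y0:y1,x0:x1]=m[y0:y1,x0:x1]
    if nm=='rest': k&=((P[...,2]<.045)).astype('uint8')
    pts=cv2.findNonZero(k)[:,0]; r=cv2.minAreaRect(plane(d,pts,z)[:,:2].astype('float32')*1000)
    print(nm,r)
E
```

```text
(323, 798, 3)
170 [(355, -2), (358, 2), (361, 2), (364, -4), (367, 7), (370, 4), (373, 41), (376, 41), (379, 3), (382, 0), (385, 2), (388, -1), (391, 4), (394, 45), (397, 41), (400, 3), (403, 2), (406, 0), (409, 6), (412, 3), (415, 1), (418, 5), (421, 0), (424, -2), (427, 5)]
180 [(355, 2), (358, 2), (361, 4), (364, 1), (367, 3), (370, 6), (373, 43), (376, 34), (379, -2), (382, 0), (385, -2), (388, 1), (391, 38), (394, 46), (397, -2), (400, -5), (403, 0), (406, 0), (409, 3), (412, 4), (415, 39), (418, 4), (421, 3), (424, -2), (427, 6)]
190 [(355, 29), (358, 32), (361, 26), (364, 33), (367, 32), (370, 44), (373, 41), (376, 0), (379, 2), (382, 0), (385, 1), (388, 1), (391, 45), (394, 43), (397, 3), (400, 0), (403, -1), (406, 3), (409, 2), (412, 0), (415, -2), (418, 2), (421, 8), (424, 0), (427, 0)]
200 [(355, 11), (358, 7), (361, 6), (364, 4), (367, 49), (370, 47), (373, 4), (376, 3), (379, 5), (382, 7), (385, 6), (388, 52), (391, 50), (394, 11), (397, 29), (400, 33), (403, 30), (406, 30), (409, 50), (412, 53), (415, 50), (418, 0), (421, 0), (424, 0), (427, 4)]
210 [(355, 2), (358, 9),
[... 288 characters left out ...]
), (367, 8), (370, 10), (373, 0), (376, 5), (379, 4), (382, 28), (385, 47), (388, 53), (391, 7), (394, 5), (397, 5), (400, 9), (403, 4), (406, 51), (409, 49), (412, 51), (415, 5), (418, 10), (421, 6), (424, 1), (427, -1)]
230 [(355, 1), (358, 0), (361, 39), (364, 43), (367, 0), (370, 8), (373, 2), (376, 1), (379, 10), (382, 50), (385, 46), (388, 48), (391, 35), (394, 26), (397, 37), (400, 26), (403, 4), (406, 51), (409, 51), (412, 56), (415, 6), (418, 9), (421, 3), (424, 4), (427, 0)]
rest ((510.96942138671875, -300.9682312011719), (211.07284545898438, 186.51925659179688), 75.77082824707031)
dev ((652.89794921875, 134.83853149414062), (202.58460998535156, 119.911865234375), 81.0506820678711)
```

View pics/crop1.png

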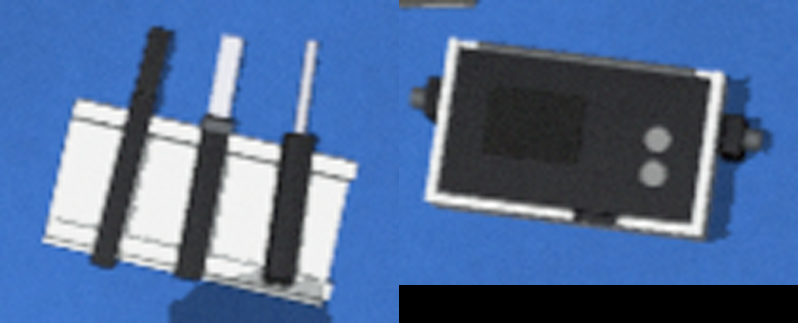

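The crop settles it. The pry is the middle tool, with a flat, broad steel blade and a black handle. The left tool is the brush and the right one, with the thin shaft, is the driver. The pry notch shows as a dark gap in the front wall at crop (598,217), which is about (237,172) in the top view.

```bash
cat >> h.py <<'E'
DEV=np.array([.6529,.1348]);DYAW=np.radians(-9.)
def dev(p): # world xy -> device xy
    c,s=np.cos(DYAW),np.sin(DYAW); return (np.asarray(p)[...,:2]-DEV)@np.array([[c,-s],[s,c]])
def undev(p):
    c,s=np.cos(DYAW),np.sin(DYAW); return np.asarray(p)@np.array([[c,s],[-s,c]])+DEV
E
python3 - <<'E'
from h import *
d=load('top0'); im=d['img'][:,:,::-1]; g=im.max(2)
print('notch',dev(plane(d,[[237.4,172.1]],.053))*1000)
# notch profile along front wall
for x in (-58,-56,-54):
    ys=np.arange(-60,61,3); w=undev(np.c_[np.full(len(ys),x/1e3),ys/1e3]); p=np.c_[w,np.full(len(ys),.059)]
    uv=cv2.projectPoints(p,d['rvec'],d['tvec'],d['camera_matrix'],None)[0][:,0].astype('float32')
    v=cv2.remap(g,uv[:,0],uv[:,1],1)[:,0]; print(x,list(zip(ys.tolist(),v.tolist())))
# pry handle and blade
k=np.zeros_like(g); k[185:240,378:402]=(g[185:240,378:402]<95)
n,l,st,_=cv2.connectedComponentsWithStats(k); i=1+np.argmax(st[1:,4]); pts=cv2.findNonZero((l==i).astype('uint8'))[:,0]
r=cv2.minAreaRect(plane(d,pts,.051)[:,:2].astype('float32')*1000); print('handle',st[i],r,cv2.boxPoints(r).tolist())
k=np.zeros_like(g); hsv=cv2.cvtColor(im,cv2.COLOR_BGR2HSV);k[164:190,385:403]=((hsv[...,1]<70)&(g>140))[164:190,385:403]
pts=cv2.findNonZero(k)[:,0]; r=cv2.minAreaRect(plane(d,pts,.043)[:,:2].astype('float32')*1000); print('blade',r,cv2.boxPoints(r).tolist())
E
```

```text
notch [[-55.29189587 -25.44351787]]
-58 [(-60, 207), (-57, 213), (-54, 218), (-51, 209), (-48, 214), (-45, 198), (-42, 170), (-39, 128), (-36, 68), (-33, 59), (-30, 59), (-27, 61), (-24, 61), (-21, 62), (-18, 70), (-15, 67), (-12, 50), (-9, 65), (-6, 166), (-3, 202), (0, 190), (3, 197), (6, 212), (9, 216), (12, 212), (15, 212), (18, 211), (21, 196), (24, 197), (27, 207), (30, 221), (33, 217), (36, 212), (39, 213), (42, 204), (45, 198), (48, 208), (51, 224), (54, 233), (57, 227), (60, 216)]
-56 [(-60, 235), (-57, 237), (-54, 236), (-51, 232), (-48, 237), (-45, 233), (-42, 207), (-39, 134), (-36, 59), (-33, 57), (-30, 53), (-27, 53), (-24, 53), (-21, 56), (-18, 60), (-15, 57), (-12, 46), (-9, 78), (-6, 191), (-3, 233), (0, 223), (3, 222), (6, 227), (9, 232), (12, 234), (15, 236), (18, 233), (21, 223), (24, 218), (27, 224), (30, 231), (33, 235), (36, 236), (39, 235), (42, 221), (45, 216), (48, 225), (51, 237), (54, 240), (57, 239), (60, 236)]
-54 [(-60, 224), (-57, 217), (-54, 201), (-51, 195), (-48, 195), (-45, 190), (-42, 167), (-39, 106), (-36, 53), (-33, 48), (-30, 40), (-27, 43), (
[... 174 characters left out ...]
 182), (27, 192), (30, 188), (33, 188), (36, 174), (39, 169), (42, 170), (45, 193), (48, 199), (51, 201), (54, 190), (57, 180), (60, 174)]
handle [381 190  15  44 292] ((475.120361328125, -291.079833984375), (20.114181518554688, 118.3743667602539), 77.30427551269531) [[415.16998291015625, -287.8832702636719], [530.6502075195312, -313.8988342285156], [535.0707397460938, -294.2763977050781], [419.59051513671875, -268.2608337402344]]
blade ((564.0349731445312, -311.757568359375), (15.682507514953613, 56.486358642578125), 76.61543273925781) [[534.7437744140625, -312.8479309082031], [589.6959228515625, -325.9237365722656], [593.326171875, -310.6672058105469], [538.3740234375, -297.5914001464844]]
```

The notch centre is at device y ≈ -23 mm. The pry's yaw is -12.9° and its grip point is (0.4947, -0.2956).

```bash
cat >> h.py <<'E'
def shift(p,yaw):
    from rig import env
    s=env.observe(); R=np.array(s['tool_rot']); y0=np.degrees(np.arctan2(R[1,0],R[0,0]))
    print('t',round(s['time_s'],2),'pos',np.round(s['position'],4),'yaw',round(y0,2),'w',round(s['grip_width'],4))
    for q in np.atleast_2d(p): print('shift',np.round(R.T@(q-s['position']),4),'turn',round(y0-yaw,2))
E
python3 -c "
from h import *
shift([[.4947,-.2956,.11],[.4947,-.2956,.023]],-12.9)"
```

```text
t 0.15 pos [ 0.1807 -0.5192  0.2309] yaw 19.18 w 0.0853
shift [ 0.37   -0.1079  0.1211] turn 32.08
shift [ 0.37   -0.1078  0.2081] turn 32.08
```

Request:
drive_tool(
  series=[
    [[0.05,-0.015,0],5,0.044],
    [[0.1,-0.03,0.01],10,0.044],
    [[0.15,-0.045,0.02],15,0.044],
    [[0.2,-0.06,0.035],20,0.044],
    [[0.25,-0.075,0.06],25,0.044],
    [[0.3,-0.09,0.09],30,0.044],
    [[0.34,-0.1,0.11],32,0.044],
    [[0.37,-0.108,0.121],32,0.044],
    [[0.37,-0.108,0.121],32,0.044],
    [[0.37,-0.108,0.121],32,0.044],
    [[0.37,-0.108,0.121],32,0.044],
  ],
  newtons=80,
)

```text
time_s: 1.25
position: [0.4942, -0.2966, 0.1107]
tool_rot: [[0.975, -0.222, 0.0], [-0.222, -0.975, -0.001], [0.0, 0.001, -1.0]]
ft_force: [-1.0, -0.3, 1.1]
grip_width: 0.0437
gripper_force: 0.0
```

```bash
python3 - <<'E'
from h import *
from rig import viewer
shift([.4947,-.2956,.023],-12.9)
d=viewer.get_image('wrist');np.savez('pics/w1.npz',**d);cv2.imwrite('pics/w1.png',d['img'][:,:,::-1])
E
```

```text
t 1.25 pos [ 0.4942 -0.2966  0.1107] yaw -12.84 w 0.0437
shift [ 0.0003 -0.0011  0.0877] turn 0.06
```

View pics/w1.png

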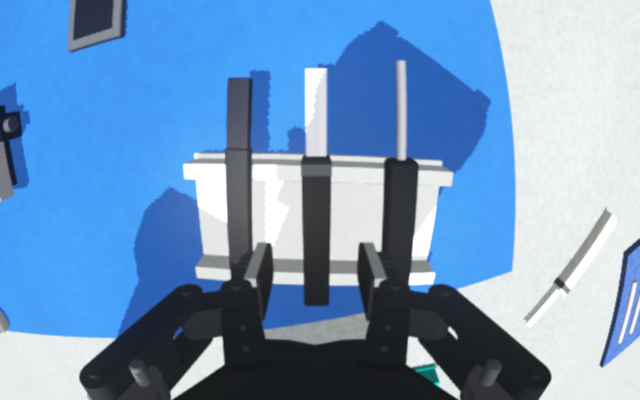

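The pry (316, 70–305) lies centred between the fingers (258 and 371), and the neighbouring tools are clear. Now I'll descend and grip.

Request:
drive_tool(
  series=[
    [[0,-0.001,0.03],0,0.044],
    [[0,-0.001,0.06],0,0.044],
    [[0,-0.001,0.08],0,0.044],
    [[0,-0.001,0.0875],0,0.044],
    [[0,-0.001,0.0875],0,0.044],
    [[0,-0.001,0.0875],0,0.005],
    [[0,-0.001,0.0875],0,0.005],
    [[0,-0.001,0.0875],0,0.005],
    [[0,-0.001,0.0875],0,0.005],
    [[0,-0.001,0.0875],0,0.005],
    [[0,-0.001,0.0875],0,0.005],
  ],
  newtons=90,
)

```text
time_s: 2.4
position: [0.4954, -0.2957, 0.0245]
tool_rot: [[0.975, -0.222, 0.002], [-0.222, -0.975, -0.002], [0.003, 0.002, -1.0]]
ft_force: [-2.1, -1.4, 6.3]
grip_width: 0.0187
gripper_force: 88.5
```

Request:
drive_tool(
  series=[
    [[0,0,-0.02],0,0.005],
    [[0,0,-0.06],0,0.005],
    [[0,0,-0.1],0,0.005],
    [[0,0,-0.12],0,0.005],
    [[0,0,-0.12],0,0.005],
  ],
)

```text
time_s: 2.9
position: [0.4959, -0.2957, 0.1464]
tool_rot: [[0.975, -0.222, 0.005], [-0.222, -0.975, -0.005], [0.006, 0.003, -1.0]]
ft_force: [0.7, 0.1, -1.3]
grip_width: 0.0186
gripper_force: 87.9
```

```bash
python3 - <<'E'
from h import *
p=undev([-.180,-.023]); print(p)
shift([[*p,.14],[*p,.032]],-9.)
E
```

```text
[0.47151811 0.14024137]
t 2.9 pos [ 0.4959 -0.2957  0.1464] yaw -12.81 w 0.0186
shift [-0.1204 -0.4197  0.0042] turn -3.81
shift [-0.1211 -0.4201  0.1122] turn -3.81
```

Request:
drive_tool(
  series=[
    [[-0.02,-0.04,0],-1,0.005],
    [[-0.04,-0.085,0],-2,0.005],
    [[-0.06,-0.13,0],-3,0.005],
    [[-0.08,-0.17,0],-3.8,0.005],
    [[-0.1,-0.21,0],-3.8,0.005],
    [[-0.12,-0.25,0],-3.8,0.005],
    [[-0.12,-0.295,0.005],-3.8,0.005],
    [[-0.12,-0.34,0.005],-3.8,0.005],
    [[-0.12,-0.385,0.005],-3.8,0.005],
    [[-0.12,-0.41,0.02],-3.8,0.005],
    [[-0.12,-0.42,0.05],-3.8,0.005],
    [[-0.12,-0.42,0.08],-3.8,0.005],
    [[-0.12,-0.42,0.08],-3.8,0.005],
    [[-0.12,-0.42,0.08],-3.8,0.005],
  ],
)

```text
time_s: 4.3
position: [0.4708, 0.1411, 0.0627]
tool_rot: [[0.988, -0.157, -0.002], [-0.157, -0.988, -0.0], [-0.002, 0.0, -1.0]]
ft_force: [0.8, -0.7, -0.0]
grip_width: 0.0186
gripper_force: 88.1
```

```bash
python3 - <<'E'
from h import *
from rig import viewer
p=undev([-.180,-.023])
shift([*p,.032],-9.)
for n in('wrist','top','scene'):
    d=viewer.get_image(n);np.savez(f'pics/{n}2.npz',**d);cv2.imwrite(f'pics/{n}2.png',d['img'][:,:,::-1])
im=[cv2.imread(f'pics/{n}2.png') for n in('wrist','top','scene')]
o=np.vstack([np.hstack([cv2.resize(im[1][110:260,180:340],(400,375),interpolation=2),cv2.resize(im[2][140:260,310:470],(400,300),interpolation=2)[:300] if 0 else cv2.resize(im[2][130:280,310:470],(400,375),interpolation=2)])])
cv2.imwrite('pics/c2.png',np.vstack([o,]))
E
```

```text
t 4.3 pos [0.4708 0.1411 0.0627] yaw -9.03 w 0.0186
shift [0.0009 0.0007 0.0307] turn -0.03
```

View pics/wrist2.png

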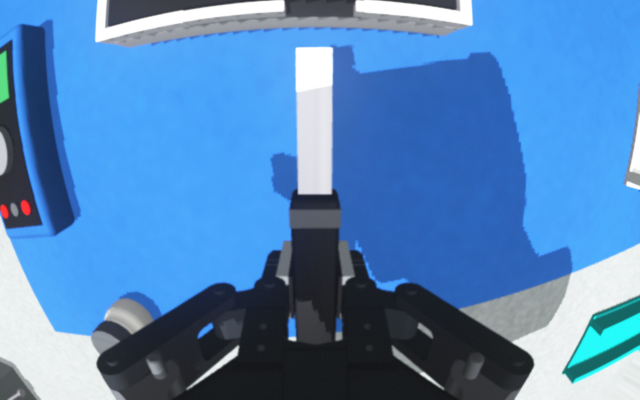

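View pics/c2.png

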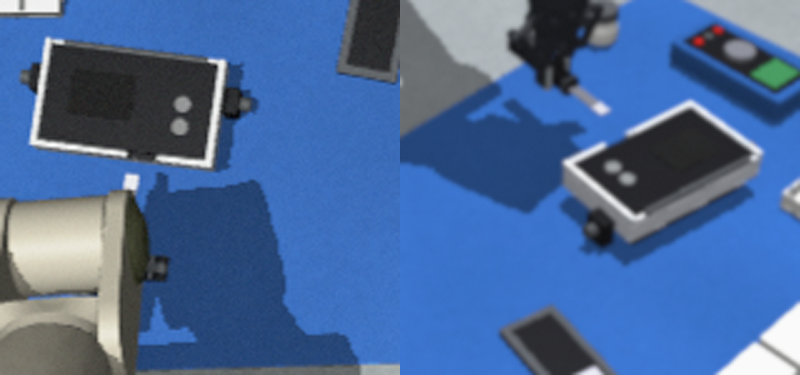

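Wrist view: the blade tip is at (315,48) and the notch spans (286–355, 8), so the two are lined up to within about 3 mm. I'll use the depth image to check the blade's level and the height of the front wall.

```bash
cat >> h.py <<'E'
def fcloud(d):
    K=d['camera_matrix'];h,w=d['depth'].shape;u,v=np.meshgrid(np.arange(w),np.arange(h));R,t=Rt(d)
    x=(u-K[0,2])/K[0,0];y=(v-K[1,2])/K[1,1];th=np.hypot(x,y);k=np.tan(th)/np.maximum(th,1e-9)
    return (np.stack([x*k,y*k,np.ones_like(x)],-1)*d['depth'][...,None]-t)@R
E
python3 - <<'E'
from h import *
d=load('wrist2');P=fcloud(d)
def r(p): return np.r_[dev(p)*1000,p[2]*1000].round(1)
for v in (52,70,90,110,130,150,170,185): print(v,r(np.median(P[v-2:v+3,305:325].reshape(-1,3),0)))
for u in (120,200,260,280,284,288,352,356,360,400,450): print(u,r(P[16,u]),r(P[10,u]),r(P[28,u]))
E
```

```text
52 [-82.7 -22.1  80.3]
70 [-90.1 -22.2  80.4]
90 [-98.1 -22.2  80.4]
110 [-106.1  -22.2   80.5]
130 [-114.2  -22.2   80.6]
150 [-122.3  -22.3   80.6]
170 [-130.7  -22.2   80.6]
185 [-137.1  -22.2   80.7]
120 [-47.7  81.8  58.4] [-44.   82.2  58.2] [-54.7  81.6  58. ]
200 [-57.3  33.1  59. ] [-53.7  33.7  57.9] [-58.9  39.6  41.5]
260 [-58.2   4.6  50.8] [-57.4   3.3  58.8] [-58.6   8.8  26.5]
280 [-58.6  -5.3  50.3] [-57.5  -6.   57.3] [-58.8  -2.5  24.6]
284 [-58.6  -7.2  49.9] [-56.1  -7.4  52.3] [-58.7  -4.7  24. ]
288 [-58.1  -9.   47.8] [-54.1  -8.8  45.7] [-58.7  -7.   23.5]
352 [-57.5 -41.1  46.3] [-54.3 -41.1  46.9] [-53.5 -46.2   2.8]
356 [-57.4 -43.1  46.4] [-58.2 -41.4  59.9] [-53.3 -48.8   2.5]
360 [-57.9 -44.9  48.7] [-57.6 -43.5  58.5] [-58.8 -48.1  25.7]
400 [-58.5 -63.4  56.4] [-55.7 -63.1  57.7] [-58.6 -70.   31.9]
450 [-55.6 -89.   58.8] [-51.6 -90.1  56.7] [-58.6 -94.5  46.4]
```

The blade is level: top at z 80.4 mm, tip at x -81, y -22. The notch spans y -7.5 to -41. I'll shift 2 mm sideways, lower to slot height and feel my way in.

Request:
drive_tool(
  series=[
    [[0,0.002,0.015],0,0.005],
    [[0,0.002,0.0287],0,0.005],
    [[0,0.002,0.0287],0,0.005],
    [[0,0.002,0.0287],0,0.005],
    [[0.008,0.002,0.0287],0,0.005],
    [[0.016,0.002,0.0287],0,0.005],
    [[0.022,0.002,0.0287],0,0.005],
    [[0.028,0.002,0.0287],0,0.005],
    [[0.032,0.002,0.0287],0,0.005],
    [[0.032,0.002,0.0287],0,0.005],
  ],
)

```text
time_s: 5.45
position: [0.5029, 0.1342, 0.0341]
tool_rot: [[0.988, -0.157, 0.0], [-0.157, -0.988, 0.0], [0.0, -0.0, -1.0]]
ft_force: [-0.2, -0.2, -0.9]
grip_width: 0.0187
gripper_force: 88.1
```

Free travel so far, with the tip at x ≈ -49. Going deeper.

Request:
drive_tool(
  series=[
    [[0.007,0,0],0,0.005],
    [[0.014,0,0],0,0.005],
    [[0.021,0,0],0,0.005],
    [[0.021,0,0],0,0.005],
  ],
)

```text
time_s: 5.85
position: [0.5242, 0.1308, 0.0341]
tool_rot: [[0.988, -0.157, 0.001], [-0.157, -0.988, -0.0], [0.001, -0.0, -1.0]]
ft_force: [-0.1, -1.1, -1.3]
grip_width: 0.0184
gripper_force: 88.1
```

```bash
python3 - <<'E'
from h import *
from rig import viewer
shift([.5,.1,.1],-9)
d=viewer.get_image('wrist');np.savez('pics/w3.npz',**d);cv2.imwrite('pics/w3.png',cv2.resize(d['img'][:220,120:520,::-1],None,fx=1.5,fy=1.5))
E
```

```text
t 5.85 pos [0.5242 0.1308 0.0341] yaw -9.04 w 0.0184
shift [-0.019   0.0342 -0.0659] turn -0.04
```

View pics/w3.png

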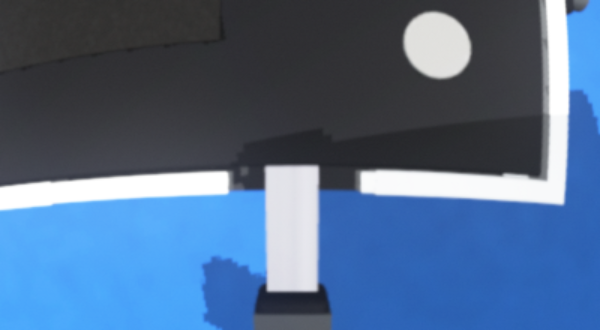

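The blade is in the notch (crop 265–318, 165–290) and disappears under the cover. I'll lever it up along the hinge arc.

Request:
drive_tool(
  series=[
    [[0,0,-0.004],0,0.005],
    [[0,0,-0.008],0,0.005],
    [[0.0005,0,-0.0113],0,0.005],
    [[0.001,0,-0.0155],0,0.005],
    [[0.0017,0,-0.0195],0,0.005],
    [[0.0037,0,-0.0275],0,0.005],
    [[0.0066,0,-0.0353],0,0.005],
    [[0.0102,0,-0.0428],0,0.005],
    [[0.0145,0,-0.05],0,0.005],
    [[0.0195,0,-0.0565],0,0.005],
    [[0.0195,0,-0.0565],0,0.005],
  ],
  newtons=100,
)

```text
time_s: 7.0
position: [0.5439, 0.1278, 0.0919]
tool_rot: [[0.988, -0.157, 0.004], [-0.157, -0.988, -0.0], [0.004, -0.001, -1.0]]
ft_force: [-0.1, -0.6, -1.5]
grip_width: 0.0182
gripper_force: 99.4
```

```bash
python3 - <<'E'
from h import *
from rig import viewer
shift([.5,.1,.1],-9)
o=[]
for n in('wrist','scene'):
    d=viewer.get_image(n);np.savez(f'pics/{n}4.npz',**d); o.append(d['img'][:,:,::-1])
cv2.imwrite('pics/c4.png',np.hstack([cv2.resize(o[0][:300,150:470],(400,375)),cv2.resize(o[1][110:260,330:490],(400,375))]))
E
```

```text
t 7.0 pos [0.5439 0.1278 0.0919] yaw -9.03 w 0.0182
shift [-0.039   0.0343 -0.0083] turn -0.03
```

View pics/c4.png

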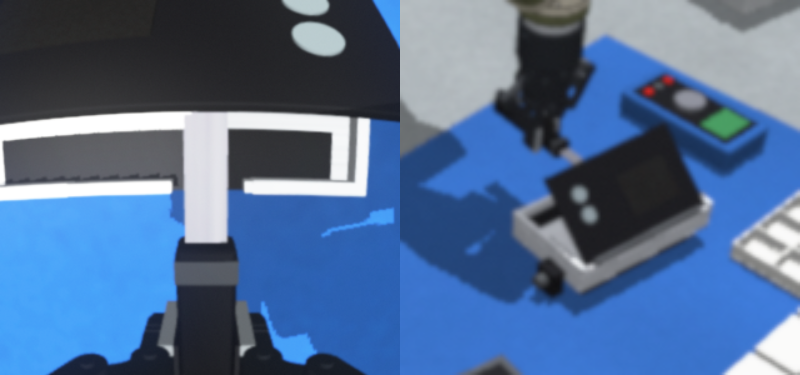

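The cover is up on the blade at about 0.7 rad. I'll carry on along the arc, past upright to the stop.

Request:
drive_tool(
  series=[
    [[0.0057,0,-0.006],0,0.005],
    [[0.0119,0,-0.0115],0,0.005],
    [[0.0187,0,-0.0163],0,0.005],
    [[0.0259,0,-0.0205],0,0.005],
    [[0.0334,0,-0.0239],0,0.005],
    [[0.0413,0,-0.0265],0,0.005],
    [[0.0494,0,-0.0283],0,0.005],
    [[0.0576,0,-0.0293],0,0.005],
    [[0.0659,0,-0.0295],0,0.005],
    [[0.0742,0,-0.0288],0,0.005],
    [[0.0824,0,-0.0273],0,0.005],
    [[0.0903,0,-0.025],0,0.005],
    [[0.093,0,-0.0242],0,0.005],
    [[0.093,0,-0.0242],0,0.005],
  ],
)

```text
time_s: 8.5
position: [0.6347, 0.113, 0.1145]
tool_rot: [[0.988, -0.157, 0.0], [-0.157, -0.988, -0.0], [0.0, 0.0, -1.0]]
ft_force: [-0.4, -0.1, -1.1]
grip_width: 0.0183
gripper_force: 99.6
```

```bash
python3 - <<'E'
from h import *
from rig import viewer
shift([.5,.1,.1],-9)
for n in('top','wrist','scene'):
    d=viewer.get_image(n);np.savez(f'pics/{n}5.npz',**d);cv2.imwrite(f'pics/{n}5.png',d['img'][:,:,::-1])
# cover: scene/top points above device, in device frame
for n in('scene','top'):
    P=cloud(load(n+'5'));q=np.c_[dev(P.reshape(-1,3)),P[...,2].ravel()-.003]; q=q[load(n+'5')['depth'].ravel()>0]
    for y0 in(-.08,.03,.07):
        k=q[(abs(q[:,1]-y0)<.008)&(q[:,0]>.04)&(q[:,0]<.12)&(q[:,2]>.065)&(q[:,2]<.17)]
        if len(k)>5:
            f=np.polyfit(k[:,2],k[:,0],1); print(n,y0,len(k),'lean past upright',np.arctan(f[0]),k[:,2].max())
E
```

```text
t 8.5 pos [0.6347 0.113  0.1145] yaw -9.04 w 0.0183
shift [-0.131   0.034   0.0144] turn -0.04
scene -0.08 54 lean past upright 0.3540758173593861 0.15323977903964087
scene 0.03 51 lean past upright 0.3503130576437173 0.15460764154390924
scene 0.07 49 lean past upright 0.3534220990738788 0.15164916407444018
top -0.08 132 lean past upright 0.36818218646252476 0.1559833724767317
top 0.03 24 lean past upright 0.24362894044074557 0.1543924308000676
top 0.07 40 lean past upright 0.3168346254679179 0.15689130382056374
```

The cover leans about 0.35 rad past upright (θ ≈ 1.92). I'll give it one more small nudge, then back the blade out.

Request:
drive_tool(
  series=[
    [[0.002,0,0.001],0,0.005],
    [[0.002,0,0.001],0,0.005],
    [[-0.02,0,0],0,0.005],
    [[-0.06,0,0],0,0.005],
    [[-0.1,0,-0.01],0,0.005],
    [[-0.14,0,-0.03],0,0.005],
    [[-0.16,0,-0.03],0,0.005],
    [[-0.16,0,-0.03],0,0.005],
  ],
)

```text
time_s: 9.45
position: [0.4743, 0.1389, 0.1457]
tool_rot: [[0.988, -0.156, 0.001], [-0.156, -0.988, 0.0], [0.001, -0.0, -1.0]]
ft_force: [1.1, -0.1, -0.5]
grip_width: 0.0181
gripper_force: 99.6
```

```bash
python3 - <<'E'
from h import *
from rig import viewer
shift([[.4954,-.2957,.145],[.4954,-.2957,.0250]],-12.85)
for n in('scene',):
    d=viewer.get_image(n);np.savez(f'pics/{n}6.npz',**d)
    P=cloud(d);q=np.c_[dev(P.reshape(-1,3)),P[...,2].ravel()-.003]; q=q[d['depth'].ravel()>0]
    for y0 in(-.08,.03,.07):
        k=q[(abs(q[:,1]-y0)<.008)&(q[:,0]>.04)&(q[:,0]<.12)&(q[:,2]>.065)&(q[:,2]<.17)]
        f=np.polyfit(k[:,2],k[:,0],1); print(n,y0,len(k),'lean',np.arctan(f[0]))
E
```

```text
t 9.45 pos [0.4743 0.1389 0.1457] yaw -8.96 w 0.0181
shift [0.0886 0.4261 0.0007] turn 3.89
shift [0.0885 0.4261 0.1207] turn 3.89
scene -0.08 54 lean 0.3631810442733457
scene 0.03 51 lean 0.3594595359013477
scene 0.07 41 lean 0.3695912777542797
```

The cover stays at about 1.94 on its own. Next I take the pry back to its place on the rest.

Request:
drive_tool(
  series=[
    [[0.005,0.04,0],0,0.005],
    [[0.01,0.085,0],1,0.005],
    [[0.02,0.13,0],2,0.005],
    [[0.03,0.175,0],3,0.005],
    [[0.04,0.22,0],3.9,0.005],
    [[0.05,0.265,0],3.9,0.005],
    [[0.06,0.31,0],3.9,0.005],
    [[0.07,0.35,0],3.9,0.005],
    [[0.08,0.39,0],3.9,0.005],
    [[0.0885,0.415,0],3.9,0.005],
    [[0.0885,0.426,0],3.9,0.005],
    [[0.0885,0.426,0.03],3.9,0.005],
    [[0.0885,0.426,0.06],3.9,0.005],
    [[0.0885,0.426,0.06],3.9,0.005],
    [[0.0885,0.426,0.06],3.9,0.005],
  ],
)

```text
time_s: 11.0
position: [0.4972, -0.2962, 0.0852]
tool_rot: [[0.975, -0.223, -0.0], [-0.223, -0.975, 0.0], [-0.0, -0.0, -1.0]]
ft_force: [-0.3, -1.3, -0.2]
grip_width: 0.0185
gripper_force: 99.6
```

```bash
python3 - <<'E'
from h import *
from rig import viewer
shift([.4954,-.2957,.0250],-12.85)
d=viewer.get_image('wrist');np.savez('pics/w7.npz',**d);cv2.imwrite('pics/w7.png',d['img'][:,:,::-1])
E
```

```text
t 11.0 pos [ 0.4972 -0.2962  0.0852] yaw -12.9 w 0.0185
shift [-0.0018 -0.0001  0.0602] turn -0.05
```

View pics/w7.png

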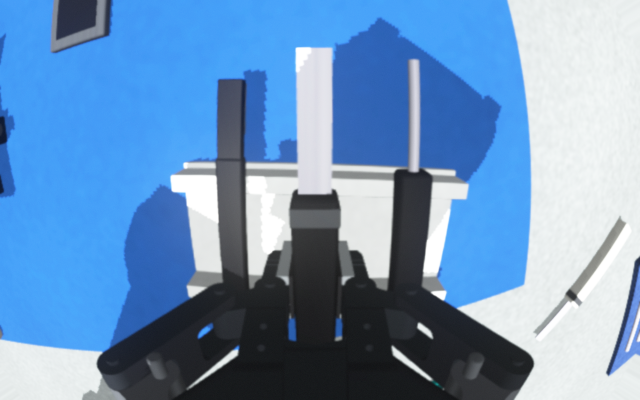

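The pry (315, 48–340) hangs midway between the brush (231) and the driver (412), above both rails. I'll lower it gently, then open the fingers.

Request:
drive_tool(
  series=[
    [[-0.002,0,0.02],0,0.005],
    [[-0.002,0,0.04],0,0.005],
    [[-0.002,0,0.052],0,0.005],
    [[-0.002,0,0.056],0,0.005],
    [[-0.002,0,0.0595],0,0.005],
    [[-0.002,0,0.0602],0,0.005],
    [[-0.002,0,0.0602],0,0.005],
  ],
)

```text
time_s: 11.75
position: [0.4952, -0.2959, 0.0252]
tool_rot: [[0.975, -0.223, 0.001], [-0.223, -0.975, -0.001], [0.001, 0.001, -1.0]]
ft_force: [0.4, 0.5, -0.4]
grip_width: 0.0184
gripper_force: 99.6
```

Request:
drive_tool(
  series=[
    [[0,0,0],0,0.03],
    [[0,0,0],0,0.044],
    [[0,0,0],0,0.044],
    [[0,0,0],0,0.044],
    [[0,0,0],0,0.044],
    [[0,0,-0.02],0,0.044],
    [[0,0,-0.05],0,0.044],
    [[0,0,-0.09],0,0.044],
    [[0,0,-0.13],0,0.044],
    [[0,0,-0.13],0,0.044],
  ],
)

```text
time_s: 12.75
position: [0.4966, -0.2971, 0.16]
tool_rot: [[0.975, -0.223, 0.008], [-0.223, -0.975, -0.007], [0.009, 0.005, -1.0]]
ft_force: [0.6, 0.0, -0.1]
grip_width: 0.0441
gripper_force: 0.0
```

```bash
python3 - <<'E'
from h import *
from rig import viewer
o=[]
for n in('wrist','scene'):
    d=viewer.get_image(n);np.savez(f'pics/{n}8.npz',**d);o.append(d['img'][:,:,::-1])
P=fcloud(load('wrist8'))
cv2.imwrite('pics/c8.png',np.hstack([cv2.resize(o[0],(400,250)),cv2.resize(o[1][100:300,180:500],(400,250))]))
for v in range(80,300,20):
    p=P[v,316]; print(v,p.round(4))
E
```

```text
80 [ 0.5911 -0.3204  0.0427]
100 [ 0.5747 -0.3166  0.0418]
120 [ 0.5583 -0.3128  0.0437]
140 [ 0.5418 -0.3091  0.0427]
160 [ 0.5265 -0.3055  0.0511]
180 [ 0.5098 -0.3017  0.0506]
200 [ 0.4928 -0.2978  0.0511]
220 [ 0.4745 -0.2936  0.0498]
240 [ 0.456  -0.2894  0.0507]
260 [ 0.4357 -0.2848  0.0501]
280 [ 0.3846 -0.2735  0.0025]
```

View pics/c8.png

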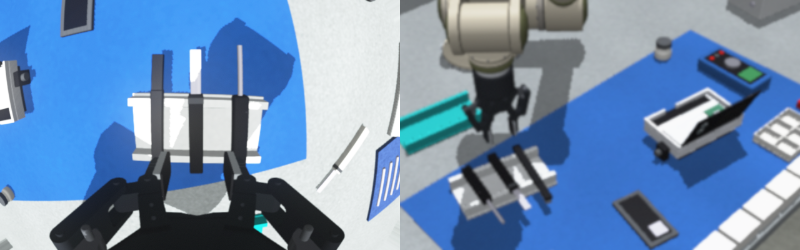

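The pry lies level across both rails (handle top at z ≈ 51 mm), the cover is swung over and the gripper is clear. Handing in.

```bash
python3 -c "
from rig import env; print(env.close_job())"
```

```text
the job is handed in; nothing more can be done
None
```

The handheld's cover is swung over to about 1.94 rad (stop 1.95), and the pry tool lies released across both rails of the rest; I handed the job in at about 13 s, with nothing else touched.

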